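Clamp a glue joint in the fence jig and hold it

ROBOT

A 6-joint arm with a two-finger parallel gripper is mounted at the origin on the work surface. World frame = base frame: x ahead of the robot, y to its left, z up, the work surface at z = 0. Lengths are in m, angles in degrees, forces in N, time in s.
With the tool pointing down it reaches from about 0.35 to 0.875 m from the base axis. Payload 4.2 kg.
Tool frame: the origin (TCP) lies on the centre line of the jaws, within the pads' length; the fingertips stand 11 mm ahead of it and the grasp point (between the pads) lies 8 mm behind it; z points along the fingers, y is the line along which they close (so a half turn about z gives the same grasp; the last joint's range is limited). The gripper opens to 87 mm and grips with 3 to 60 N. Pads are 19 mm wide; open, the fingers measure 117 mm over their backs; the gripper's body (75 mm by 190 mm) begins 51 mm behind the grasp point.
Start: joints at [85.233, 22.042, 0.453, 0, -68.411, -14.817], TCP at [0.209, 0.589, 0.234] pointing down, gripper open.
Joint ranges: [-179.83, 179.83], [-69.29, 118.12], [-61.27, 80.66], [-181.25, 117.63], [-171.15, -9.14], [-177.46, 177.46]. Speed limits (degrees/s): [159.86, 159.86, 180, 180, 180, 180].

INTERFACE

Orientations are given as a 3x3 rotation matrix whose columns are the frame's x, y, z axes.
In Python, from station import r gives the robot as it stands.
- The arm moves only by the tool servo_tool, never from a script. Its argument "commands" is a list that holds one entry, the list of rows, each a list of 7 numbers: the closure, from 0 (fully open) to 1 (shut), then the shift along the tool's x, y, z in mm, then the turn, a rotation vector about the tool's x, y, z in rad. In form: [[[claw, x, y, z, ax, ay, az], ...]]. A call has exactly 5 rows; each row is the pose to reach, as a shift and turn from the pose commanded when the call began, along the tool's axes at that moment; what a row does not reach only later rows make up. A row lasts 1/10 s, in which the tool goes at most 50 mm and 8.59 degrees, less where a joint would pass 70% of its speed; a pose out of reach is approached as far as the arm can. A call with a gripper value outside its range is refused whole. The fingers move at their own pace and stop on an object; the grip force is fixed at half the most. Time passes only in rows, so rows that repeat a pose let the fingers close, or fill a call up. It gives the time, the measured TCP pose, the force, the opening and the grip force at its end, in the units of the state.
- r.sense(): the state, without advancing time (a new reading comes with each control period).
- r.capture(name): name is "side" or "top"; returns a dict with "pixels" (400x640x3 uint8, red, green, blue), "camera_matrix" (3x3 intrinsics, pixels), "R" (3x3) and "t" (3): a world point X has camera coordinates R X + t. Camera axes: x right, y down, z forward; pixel columns grow to the right and rows downward; lengths in m; the calibration is good to about 2 mm. A picture is of the moment at which its call begins. There is no depth.
- r.finish_job(): hands the job in; it is judged then, once.
The state is a dict: "time_s": time; "joints": joint angles; "joint_velocities": joint speeds; "effort": joint torques, N m; "tcp_pos": TCP position; "ee_rot": TCP orientation; "wrist_force": force on the tool from outside, world axes, zero at the start; "moment": the same for the moment, N m; "gripper_width": opening from 0.0 (shut) to 1.0 (fully open); "gripper_force": force on a finger pad.
Only numpy, scipy, OpenCV 4.12 (cv2) and the standard library are available. Lean on these libraries where they do the work, as an engineer would, in place of code of your own. Each camera call takes 0.05 s, during which the arm holds its last target. There are 200 camera calls.

TASK

Two pine pieces with glue on their meeting edges lie on the clamping jig. Flip the fence stop down across the board until it clicks home, then pump the ratchet clamp by its trigger until its padded jaw has pushed the pieces shut against the stop. Finish while still holding the trigger pulled, so the joint stays pressed snugly but gently (about 30 N at the pad, never hard enough to crush the wood), and leave everything else on the bench where it is.

Things in the scene. Friction and masses are not known exactly. Their poses are not given: they have to be found in the camera images.
- jig: Clamping jig, fixed: plywood board 210 x 430 x 18 mm. Origin on the bench below it, z up; its own axes, mm: board x -120 to 90, y -175 to 255. Aluminium fence along y (y -175 to 75), face at x 30, top at z 58; the pieces lie on its -x side (the robot's). The clamp is bolted on at the +y end and pushes towards -y; the flip stop is at the -y end of the fence.
- trigger (a joint): 0 = let go (spring-returned), 0.38 rad = fully pulled, at its stop, 8 mm short of the handle. Pulling moves the blade's top along jig +y. A full pull drives the jaw about 10 mm (8 to 15; 5 mm ratchet teeth). Let it back below 0.03 rad before each new pull; the jaw then stays or springs back up to 5 mm. Pull at trigger_grip: 4 to 7 N while the jaw moves freely, about 15 N for 30 N at the pad.
- trigger_grip (a point): Middle of the trigger blade, 70 mm from its pivot: the place to press its front (jig -y face) back towards the handle. The blade is a straight black bar 18 mm wide (jig x), 10 mm thick, ending 95 mm from the pivot. It leans 0.38 rad from vertical away from the handle (to jig -y) when let go, upright when pulled. Nothing stands beside it; a hand pinching its sides must tilt with it or it binds.
- trigger_blade: The trigger blade as a part, turning with trigger; origin at the pivot.
- jaw (a joint): Travel of the toothed bar and jaw along the jig's -y, in m, 0 = fully drawn back, at most 0.060. Moved by the trigger only.
- bar: The clamp's steel bar (top z 87 mm) with its black jaw head (26 mm wide, down to 22 mm above the bench, about 30 mm in front of the trigger). Frame as the jig's when jaw is 0. Advanced with the trigger, not pushed by hand.
- pad_front (a point): Centre of the front of the jaw's soft rubber pad (40 mm wide, 28 mm tall), facing the jig's -y, 36 mm above the bench.
- pad (a joint): How far the soft pad is squashed, in m: 0 = free, 6 N per mm (5 mm = 30 N), bottoming at 10 mm.
- pad_face: The rubber face of the pad as a part; origin as the jig's when jaw and pad are 0.
- stop_arm (a joint): Flip stop on the fence: 0 = stowed, leaning back over the fence; 1.83 rad = down, level across the board, home. Turns about jig y through stop_hinge: the tip goes up and over towards jig -x, then down. A stiff hinge, it stays where left (2 to 3 N at the tip). A ball detent resists from about 1.3 rad (4 N more at the tip) and from about 1.6 rad snaps it home.
- stop_hinge (a point): The flip stop's hinge, on the fence top 74 mm above the bench and 4 mm behind the fence's face. Fixed during the job.
- stop_tip (a point): On the arm 100 mm from the hinge, in the middle of the face that is on top when down (10 mm above the hinge line) and at the back (fence side) when stowed. The aluminium arm is 16 mm wide (jig y) and ends 113 mm from the hinge. Bar 16 mm thick; under it, when down, hangs a plate from 15 to 101 mm from the hinge, reaching down to 28 mm above the bench.
- stop_plate: The arm's bar and plate as a part, turning with stop_arm; origin on the hinge.
- strip_near: The pine piece nearer the clamp's jaw: 100 mm (its x) x 44 mm (its y) x 36 mm, loose on the board, lying across the jig with one end near the fence. Origin under its centre (18 mm above the bench).
- strip_far: The pine piece nearer the flip stop, of the same size, between the first piece and the stop, 3 to 7 mm clear of where the stop comes down. Origin under its centre.
- offcut: Pine offcut 26 x 70 x 18 mm lying at the front edge of the jig's board. Leave alone. Origin under its centre.
- glue_bottle: White glue bottle, 60 mm across, 168 mm tall, in front of the jig. Leave alone. Origin under its centre.
- screw_jar: Clear jar of screws, 64 mm across, 85 mm tall, in front of the jig. Leave alone. Origin under its centre.
- screwdriver: Screwdriver lying in front of the jig, about 200 mm long. Leave alone. Origin under its middle.
- try_square: Try square lying behind the fence, blade 150 mm, stock 110 mm, 16 mm high. Leave alone. Origin under the stock's middle.
- tape_measure: Tape measure 66 x 68 x 34 mm behind the fence. Leave alone. Origin under its centre.
- mug: White mug, 80 mm across, 95 mm tall, left of the jig. Leave alone. Origin under its centre.
- mallet: Hammer 260 mm long lying right of the jig. Leave alone. Origin under its middle.
- clamp: Fixed housing and handle of a one-hand ratchet bar clamp on the jig; frame and axes the jig's, mm. Centre line x -22, bar along y. Housing x -39 to -5, y 82 to 170, top z 125 (unused release lever behind the handle to z 145). Upright handle x -35 to -9, y 113 to 141, to z 216. In front of it the trigger, pivot x -22, y 100, z 120, turning about x. Bar's tail reaches y 265, z 87.
Things that resemble listed ones, but are neither listed nor needed, are in the scene too. What is shaped like the strip_near but orange, purple or turquoise is not meant.

How it is judged:
By the outcome, as a careful person would: the job done as asked, in the order asked, and still so for the second after the job is handed in, while the arm keeps its last pose, push and grip.
It also fails if it takes over 58 s, if anything falls off the work surface, if the arm or the gripper's body presses on something with over 40 N, if the wrist force passes 120 N, or if a joint passes its speed limit or range.

## Working session

There is one attempt and no reset: what is moved stays moved. The work goes in short steps, Python scripts to look and compute and a tool call to move; the robot and the scene stay as the last step left them, time stands still between calls to the robot, and variables do not carry over. Pictures are saved under pics/ and viewed, at most 10 in all, crops included, and the job is handed in when it is done.

Besides the shell and the picture viewer there is one more tool, called after ">>>" by a JSON object that holds its "method" and its "body", one argument or row to a line. servo_tool: Moves the arm, as the interface text tells. Its arguments: {"type":"object","properties":{"commands":{"type":"array","items":{"type":"array","items":{"type":"array","items":{"type":"number"}}}}},"required":["commands"]}

```bash
mkdir -p pics; ls
python3 - <<'E'
from station import r
import cv2,pickle
s=r.sense();print(s)
for n in("side","top"):
    c=r.capture(n);pickle.dump(c,open(n+".pkl","wb"));cv2.imwrite(f"pics/{n}0.png",c["pixels"][:,:,::-1]);print(n,c["camera_matrix"],c["R"],c["t"],-c["R"].T@c["t"])
E
```

```text
pics
{'time_s': 0.0, 'joints': array([ 8.52339267e+01,  2.20906408e+01,  3.78991930e-01, -3.09035387e-02,
       -6.84083385e+01, -1.48179908e+01]), 'joint_velocities': array([-0.02888069,  0.07045281,  0.03578331,  0.00283808, -0.00614085,
        0.07520216]), 'effort': array([-1.41984223e-03, -3.90662420e+01,  1.87404513e+01,  4.21978489e+00,
        1.09294587e-02, -1.96181131e-04]), 'tcp_pos': array([0.2092573 , 0.58831691, 0.23245048]), 'ee_rot': array([[ 9.42084011e-01, -3.35376300e-01, -6.73782887e-04],
       [-3.35376973e-01, -9.42081792e-01, -2.04521173e-03],
       [ 5.11569549e-05,  2.15273254e-03, -9.99997682e-01]]), 'wrist_force': array([ 0.5145662 , -1.19622124,  0.17729158]), 'moment': array([ 0.05040203, -0.00293559, -0.01504226]), 'gripper_force': 0.0, 'gripper_width': 0.9993429876389693}
side [[505.03413356   0.         322.68936692]
 [  0.         505.03413356 203.02735426]
 [  0.           0.           1.        ]] [[ 0.81587526 -0.57822086  0.00286155]
 [-0.3184223  -0.45341681 -0.83247849]
 [ 0.4826539   0.67828742 -0.55404998]] [-0.44474224  0.29868222  1.14731055] [-0.09579264 -0.89993802  0.88558656]
top [[422.20080765   0.         314.43527587]
 [  0.         422.20080765 198.42372454]
 [  0.           0.           1.        ]] [[ 0.00486938 -0.99998331  0.00310897]
 [-0.98191412 -0.00536977 -0.18925068]
 [ 0.18926422 -0.0021312  -0.98192388]] [-0.01580868  0.54693266  1.18248786] [ 0.31331523 -0.01035138  1.2646696 ]
```

View pics/top0.png

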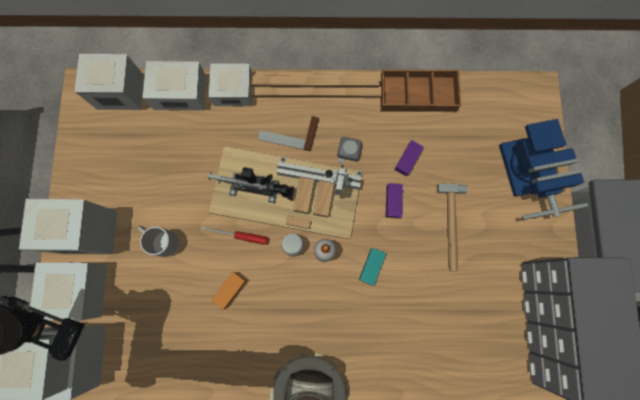

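View pics/side0.png

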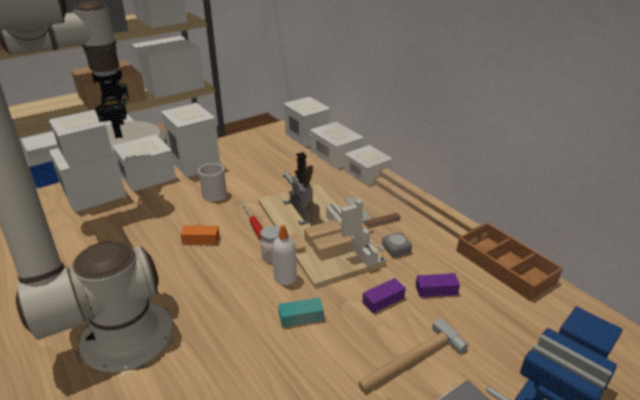

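The top view shows the jig board spanning px (207–360, 150–235), with the black clamp at about (255,182), two pine strips at about (303,195) and (323,197), and the flip stop at about (347,178). The lookalikes are purple (395,200) and (409,157), turquoise (373,267) and orange (228,290). None of those are wanted. In the side view the stowed stop is at about (355,225) and the trigger and handle at about (302,170).

Run:
```python
import cv2
a=cv2.imread("pics/top0.png")[140:245,200:370];b=cv2.imread("pics/side0.png")[140:290,250:420]
cv2.imwrite("pics/tc.png",cv2.resize(a,None,fx=4.7,fy=4.7,interpolation=cv2.INTER_CUBIC))
cv2.imwrite("pics/sc.png",cv2.resize(b,None,fx=4,fy=4,interpolation=cv2.INTER_CUBIC))
```

```text
(no output)
```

View pics/tc.png

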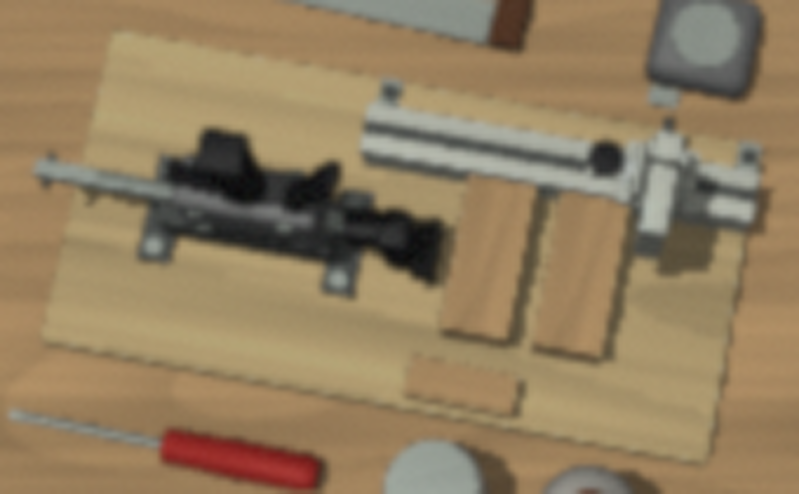

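View pics/sc.png

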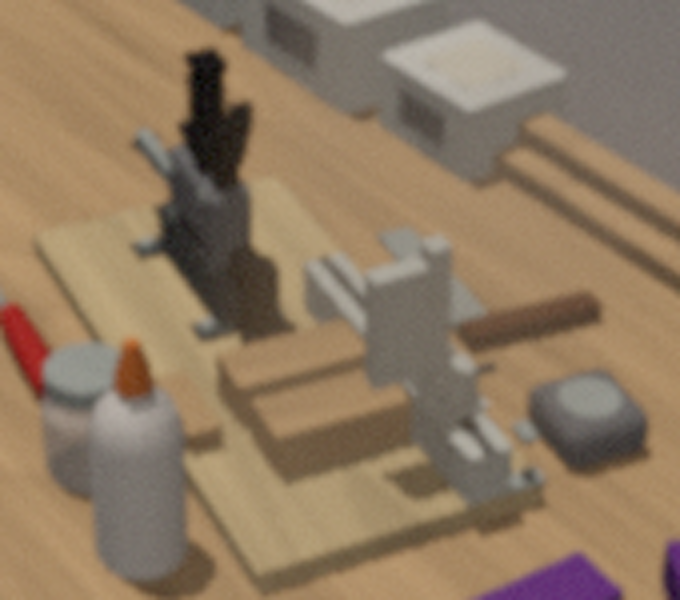

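```bash
cat > h.py <<'E'
import numpy as np,pickle
from scipy.optimize import least_squares
C={n:pickle.load(open(f"{n}.pkl","rb")) for n in("top","side")}
def proj(n,X):
    c=C[n];p=(c["R"]@np.atleast_2d(X).T).T+c["t"];p=p@c["camera_matrix"].T;return p[:,:2]/p[:,2:]
def ray(n,uv,z):
    c=C[n];d=c["R"].T@np.linalg.inv(c["camera_matrix"])@[*uv,1];o=-c["R"].T@c["t"];return o+d*(z-o[2])/d[2]
def J(P,X):
    c,s=np.cos(P[2]),np.sin(P[2]);X=np.atleast_2d(X)/1000.
    return np.c_[P[0]+c*X[:,0]-s*X[:,1],P[1]+s*X[:,0]+c*X[:,1],X[:,2]]
def Ji(P,W):
    c,s=np.cos(P[2]),np.sin(P[2]);d=np.asarray(W)-[P[0],P[1],0];return 1000*np.array([c*d[0]+s*d[1],-s*d[0]+c*d[1],d[2]])
tc=lambda u,v:(200+(u+.5)/4.7-.5,140+(v+.5)/4.7-.5)
sc=lambda u,v:(250+(u+.5)/4-.5,140+(v+.5)/4-.5)
E
python3 - <<'E'
from h import *
obs=[("top",tc(115,32),(90,255,18)),("top",tc(42,343),(-120,255,18)),("top",tc(708,462),(-120,-175,18)),
("side",sc(38,238),(-120,255,18)),("side",sc(262,575),(-120,-175,18)),("side",sc(280,180),(90,255,18))]
f=lambda P:np.concatenate([proj(n,J(P,X))[0]-uv for n,uv,X in obs])
P=least_squares(f,[.45,0,-.2]).x
print(P,np.round(f(P).reshape(-1,2),1))
np.save("P.npy",P)
T=lambda u,v,z:np.round(Ji(P,ray("top",tc(u,v),z/1000)),0)
S=lambda u,v,z:np.round(Ji(P,ray("side",sc(u,v),z/1000)),0)
print("stop top",T(672,140,183),"barbase L/R",T(638,215,181),T(682,190,181),"side",S(437,243,183))
print("strips",[T(*q,54) for q in[(470,178),(537,185),(440,330),(510,342),(553,195),(630,205),(533,345),(605,357)]])
print("jaw front",T(443,250,50), "handle top",T(228,140,216),T(205,130,216),T(250,145,216),"trig",T(325,175,208), "hinge",T(690,150,80))
print("side handle",S(207,52,216),"trigtop",S(240,105,208))
E
```

```text
[ 0.58358661  0.0291507  -0.17638136] [[ 0.5 -0.6]
 [ 0.6 -0.5]
 [ 0.9  0.2]
 [-0.9 -1. ]
 [-0.2 -0.2]
 [-0.8 -1.2]]
stop top [  37. -111.  183.] barbase L/R [  -9. -100.  181.] [  10. -122.  181.] side [  34. -107.  183.]
strips [array([25.,  6., 54.]), array([ 28., -36.,  54.]), array([-73.,   7.,  54.]), array([-73., -37.,  54.]), array([ 24., -47.,  54.]), array([ 26., -95.,  54.]), array([-72., -52.,  54.]), array([-71., -97.,  54.])]
jaw front [-23.  15.  50.] handle top [-16. 128. 216.] [-13. 141. 216.] [-17. 115. 216.] trig [-24.  73. 208.] hinge [  61. -126.   80.]
side handle [-21. 132. 216.] trigtop [-25.  66. 208.]
```

Run:
```python
from h import *
P=np.load("P.npy")
for ph in(1.83,1.6):
  for nm,(a,n) in dict(barback=(113,10),barfront=(113,-6),plateTop=(101,-46),plateBot=(15,-46),hinge=(0,0)).items():
    X=[34-a*np.cos(ph)+n*np.sin(ph),-111,74+a*np.sin(ph)+n*np.cos(ph)]
    t=proj("top",J(P,X))[0];s=proj("side",J(P,X))[0]
    print(ph,nm,np.round(X),"tc",np.round((t-[200,140])*4.7),"sc",np.round((s-[250,140])*4))
```

```text
1.83 barback [  73. -111.  181.] tc [680.  79.] sc [491. 233.]
1.83 barfront [  57. -111.  185.] tc [676. 103.] sc [470. 234.]
1.83 plateTop [  15. -111.  183.] tc [663. 174.] sc [412. 251.]
1.83 plateBot [  -7. -111.  100.] tc [648. 243.] sc [377. 366.]
1.83 hinge [  34. -111.   74.] tc [657. 188.] sc [431. 382.]
1.6 barback [  47. -111.  187.] tc [673. 119.] sc [457. 235.]
1.6 barfront [  31. -111.  187.] tc [669. 146.] sc [435. 240.]
1.6 plateTop [  -9. -111.  176.] tc [655. 219.] sc [377. 269.]
1.6 plateBot [ -12. -111.   90.] tc [646. 254.] sc [370. 380.]
1.6 hinge [  34. -111.   74.] tc [657. 188.] sc [431. 382.]
```

```bash
cat >> h.py <<'E'
from scipy.spatial.transform import Rotation as Ro
P=np.load("P.npy")
def plan(pts,tilt=0):
    """pts jig mm (TCP); tool leaned by tilt so fingers point down and to jig +y; prints shift mm and turn in current tool axes"""
    from station import r
    s=r.sense();R=s["ee_rot"];c,si=np.cos(P[2]),np.sin(P[2])
    Rj=np.array([[c,-si,0],[si,c,0],[0,0,1]])
    Rt=Rj@np.c_[[1,0,0],[0,-np.cos(tilt),-np.sin(tilt)],[0,np.sin(tilt),-np.cos(tilt)]]
    print("t",s["time_s"],"jig tcp",np.round(Ji(P,s["tcp_pos"]),1),"Fjig",np.round(Rj.T@s["wrist_force"],1),"w",s["gripper_width"])
    print("rot",np.round(Ro.from_matrix(R.T@Rt).as_rotvec(),3))
    for X in pts: print(X,np.round(1000*R.T@(J(P,X)[0]-s["tcp_pos"]),0))
E
python3 -c "
from h import *
plan([(75,-109,300),(75,-109,166)])"
```

```text
t 0.1 jig tcp [-466.6  484.9  232.6] Fjig [ 0.2 -0.2 -0.8] w 0.9998943263834537
rot [ 0.002  0.    -0.166]
(75, -109, 300) [632. 497. -66.]
(75, -109, 166) [632. 496.  68.]
```

>>> {"method": "servo_tool", "body": {
  "commands": [
    [[1, 35, 28, -14, 0, 0, 0], [1, 70, 56, -28, 0, 0, 0], [1, 106, 84, -42, 0, 0, 0], [1, 142, 112, -56, 0, 0, 0], [1, 178, 140, -66, 0, 0, 0]]
  ]
}}

```text
time_s: 0.6
tcp_pos: [0.3309, 0.3956, 0.3002]
ee_rot: [[0.942, -0.335, 0.0], [-0.335, -0.942, 0.0], [0.0, -0.0, -1.0]]
wrist_force: [0.7, -0.6, -0.2]
gripper_width: 0.63
gripper_force: 0.0
```

>>> {"method": "servo_tool", "body": {
  "commands": [
    [[1, 37, 29, 0, 0, 0, 0], [1, 74, 58, 0, 0, 0, 0], [1, 111, 87, 0, 0, 0, 0], [1, 148, 116, 0, 0, 0, 0], [1, 186, 146, 0, 0, 0, 0]]
  ]
}}

```text
time_s: 1.1
tcp_pos: [0.4569, 0.1956, 0.2994]
ee_rot: [[0.942, -0.335, -0.0], [-0.335, -0.942, 0.0], [-0.0, 0.0, -1.0]]
wrist_force: [1.4, 0.4, -0.3]
gripper_width: 0.169
gripper_force: 0.0
```

>>> {"method": "servo_tool", "body": {
  "commands": [
    [[1, 37, 29, 0, 0, 0, 0], [1, 74, 58, 0, 0, 0, 0], [1, 111, 87, 0, 0, 0, 0], [1, 148, 116, 0, 0, 0, 0], [1, 186, 146, 0, 0, 0, 0]]
  ]
}}

```text
time_s: 1.6
tcp_pos: [0.5833, -0.0043, 0.2992]
ee_rot: [[0.942, -0.335, -0.001], [-0.335, -0.942, 0.0], [-0.001, 0.0, -1.0]]
wrist_force: [0.5, 1.0, -0.2]
gripper_width: 0.006
gripper_force: 0.0
```

>>> {"method": "servo_tool", "body": {
  "commands": [
    [[1, 30, 25, 0, 0, 0, -0.05], [1, 60, 48, 0, 0, 0, -0.1], [1, 82, 65, 0, 0, 0, -0.166], [1, 82, 65, 0, 0, 0, -0.166], [1, 82, 65, 0, 0, 0, -0.166]]
  ]
}}

```text
time_s: 2.1
tcp_pos: [0.638, -0.0916, 0.2984]
ee_rot: [[0.984, -0.177, -0.002], [-0.177, -0.984, 0.0], [-0.002, 0.0, -1.0]]
wrist_force: [0.2, 0.2, -0.1]
gripper_width: 0.005
gripper_force: 0.0
```

```bash
python3 -c "
from h import *
plan([(75,-109,300),(75,-109,166)])"
```

```text
t 2.1 jig tcp [  74.8 -109.4  298.4] Fjig [ 0.1  0.2 -0.1] w 0.004951224345798845
rot [ 0.     0.002 -0.001]
(75, -109, 300) [ 0. -0. -2.]
(75, -109, 166) [  0.  -0. 132.]
```

>>> {"method": "servo_tool", "body": {
  "commands": [
    [[1, 4, 0, 40, 0, 0, 0], [1, 4, 0, 80, 0, 0, 0], [1, 4, 0, 120, 0, 0, 0], [1, 4, 0, 132, 0, 0, 0], [1, 4, 0, 132, 0, 0, 0]]
  ]
}}

```text
time_s: 2.6
tcp_pos: [0.6411, -0.0911, 0.1661]
ee_rot: [[0.985, -0.174, -0.004], [-0.174, -0.985, -0.001], [-0.004, 0.001, -1.0]]
wrist_force: [0.1, 0.7, -0.1]
gripper_width: 0.006
gripper_force: 0.0
```

Run:
```python
from station import r
import cv2,numpy as np
s=r.sense();print(s["tcp_pos"],s["wrist_force"])
a=r.capture("top")["pixels"][130:240,300:400,::-1];b=r.capture("side")["pixels"][150:260,300:400,::-1]
cv2.imwrite("pics/p1.png",cv2.resize(np.hstack([a,b]),None,fx=4,fy=4,interpolation=cv2.INTER_CUBIC))
```

```text
[ 0.64110089 -0.09110919  0.16612525] [ 0.08322944  0.66245968 -0.10340745]
```

View pics/p1.png

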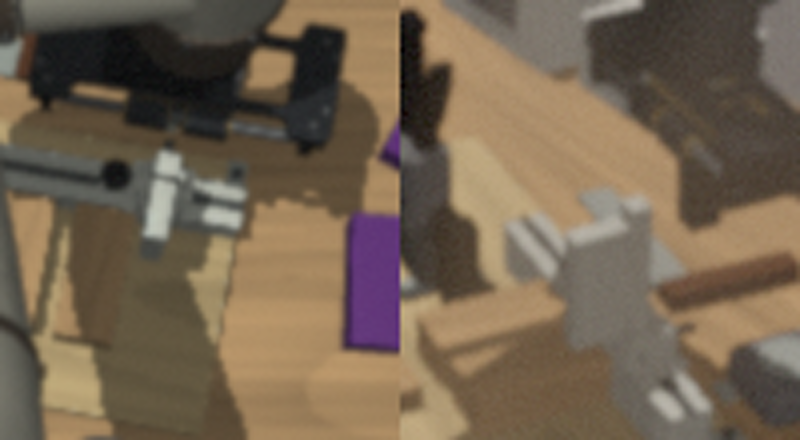

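The gripper is directly behind the upright stop arm, whose tip is at about crop (165,160) left and (635,205) right, and it isn't touching. Next I sweep the arm over.

>>> {"method": "servo_tool", "body": {
  "commands": [
    [[1, -10, 0, 0, 0, 0, 0], [1, -20, 0, 0, 0, 0, 0], [1, -30, 0, -2, 0, 0, 0], [1, -40, 0, -4, 0, 0, 0], [1, -50, 0, -6, 0, 0, 0]]
  ]
}}

```text
time_s: 3.2
tcp_pos: [0.5926, -0.0831, 0.1744]
ee_rot: [[0.985, -0.175, 0.002], [-0.175, -0.985, 0.0], [0.002, -0.0, -1.0]]
wrist_force: [0.7, -0.2, -0.7]
gripper_width: 0.005
gripper_force: 0.6
```

>>> {"method": "servo_tool", "body": {
  "commands": [
    [[1, -9, 0, 0, 0, 0, 0], [1, -18, 0, 4, 0, 0, 0], [1, -26, 0, 8, 0, 0, 0], [1, -34, 0, 12, 0, 0, 0], [1, -41, 0, 16, 0, 0, 0]]
  ]
}}

```text
time_s: 3.7
tcp_pos: [0.5519, -0.0759, 0.1569]
ee_rot: [[0.985, -0.175, -0.0], [-0.175, -0.985, 0.0], [-0.0, 0.0, -1.0]]
wrist_force: [0.9, 0.4, 0.6]
gripper_width: 0.002
gripper_force: 0.5
```

Run:
```python
from station import r
import cv2,numpy as np
from h import plan
plan([(-36,-109,129),(-46,-109,95)])
b=r.capture("side")["pixels"][140:270,290:420,::-1]
cv2.imwrite("pics/p2.png",cv2.resize(b,None,fx=4,fy=4,interpolation=cv2.INTER_CUBIC))
```

```text
t 3.7 jig tcp [ -12.8 -109.   156.9] Fjig [0.8 0.6 0.6] w 0.0021995778315233206
rot [0.    0.    0.001]
(-36, -109, 129) [-23.  -0.  28.]
(-46, -109, 95) [-33.  -0.  62.]
```

View pics/p2.png

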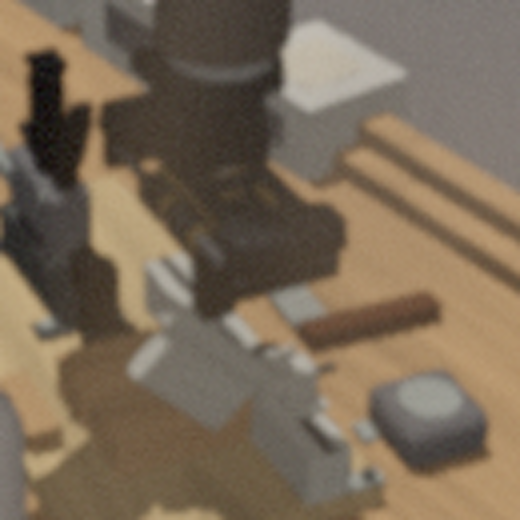

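The arm has tipped forward to about 45° (tip at about crop (150,350)), with the fingertip on its back. I'll continue down.

>>> {"method": "servo_tool", "body": {
  "commands": [
    [[1, -6, 0, 6, 0, 0, 0], [1, -12, 0, 13, 0, 0, 0], [1, -18, 0, 20, 0, 0, 0], [1, -23, 0, 28, 0, 0, 0], [1, -27, 0, 36, 0, 0, 0]]
  ]
}}

```text
time_s: 4.25
tcp_pos: [0.526, -0.0713, 0.1213]
ee_rot: [[0.985, -0.175, 0.001], [-0.175, -0.985, -0.0], [0.001, 0.0, -1.0]]
wrist_force: [-0.5, -0.4, 5.1]
gripper_width: 0.004
gripper_force: 2.3
```

>>> {"method": "servo_tool", "body": {
  "commands": [
    [[1, -2, 0, 6, 0, 0, 0], [1, -4, 0, 12, 0, 0, 0], [1, -6, 0, 18, 0, 0, 0], [1, -6, 0, 24, 0, 0, 0], [1, -6, 0, 26, 0, 0, 0]]
  ]
}}

```text
time_s: 4.75
tcp_pos: [0.5196, -0.0703, 0.0953]
ee_rot: [[0.985, -0.175, -0.002], [-0.175, -0.985, -0.0], [-0.002, 0.001, -1.0]]
wrist_force: [-4.7, 3.1, 10.2]
gripper_width: 0.004
gripper_force: 5.5
```

Run:
```python
from station import r
import cv2,numpy as np
from h import plan
plan([(-46,-109,95)]);print(r.sense()["joints"])
```

```text
t 4.75 jig tcp [ -45.5 -109.1   95.3] Fjig [-5.2  2.3 10.2] w 0.004261755105457568
rot [0.001 0.002 0.001]
(-46, -109, 95) [-0. -0.  0.]
[ 1.00401027e+01  2.08691571e+01 -2.40304559e+01  7.60406762e-03
 -4.52194674e+01  6.98941629e+01]
```

>>> {"method": "servo_tool", "body": {
  "commands": [
    [[1, 0, 0, 1, 0, 0, 0], [1, 0, 0, 2, 0, 0, 0], [1, 0, 0, 2, 0, 0, 0], [1, 0, 0, 0, 0, 0, 0], [1, 0, 0, -10, 0, 0, 0]]
  ]
}}

```text
time_s: 5.25
tcp_pos: [0.5195, -0.0703, 0.105]
ee_rot: [[0.985, -0.175, -0.002], [-0.175, -0.985, -0.0], [-0.002, 0.0, -1.0]]
wrist_force: [0.9, -0.7, 0.5]
gripper_width: 0.004
gripper_force: 0.0
```

>>> {"method": "servo_tool", "body": {
  "commands": [
    [[1, 0, 0, -45, 0, 0, 0], [1, 0, 0, -90, 0, 0, 0], [1, 0, 0, -135, 0, 0, 0], [1, 0, 0, -180, 0, 0, 0], [1, 0, 0, -200, 0, 0, 0]]
  ]
}}

```text
time_s: 5.75
tcp_pos: [0.5218, -0.0705, 0.3112]
ee_rot: [[0.985, -0.175, 0.009], [-0.175, -0.985, -0.0], [0.009, -0.002, -1.0]]
wrist_force: [0.2, -0.4, -1.2]
gripper_width: 0.004
gripper_force: 0.0
```

Run:
```python
from station import r
import cv2,numpy as np
from h import plan
plan([]);print(r.sense()["joints"])
b=r.capture("side")["pixels"][140:280,270:420,::-1]
a=r.capture("top")["pixels"][140:280,220:370,::-1]
cv2.imwrite("pics/p3.png",cv2.resize(np.hstack([a,b]),None,fx=2.6,fy=2.6,interpolation=cv2.INTER_CUBIC))
```

```text
t 5.75 jig tcp [ -43.3 -109.   311.2] Fjig [ 0.3 -0.3 -1.2] w 0.0037301947679224496
rot [-0.002 -0.009  0.001]
[ 10.02570225   9.37948829  -5.95402706   0.09876714 -74.15100758
  69.89528374]
```

View pics/p3.png

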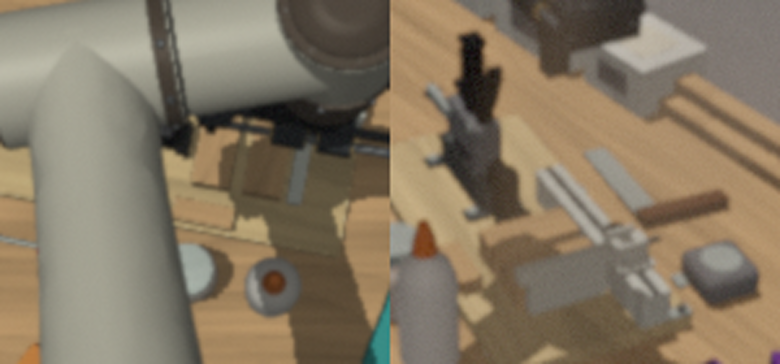

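The stop is level across the board at crop (530–610, 285), beside the far strip. Next I turn the tool a quarter and lean it to reach the trigger front.

>>> {"method": "servo_tool", "body": {
  "commands": [
    [[1, 4, -28, 0, 0, 0, 0.14], [1, 8, -56, 0, 0, 0, 0.28], [1, 12, -84, 0, 0, 0, 0.42], [1, 16, -112, 0, 0, 0, 0.56], [1, 21, -134, 0, 0, 0, 0.7]]
  ]
}}

```text
time_s: 6.35
tcp_pos: [0.5641, 0.0593, 0.3042]
ee_rot: [[0.636, -0.771, -0.002], [-0.771, -0.636, -0.0], [-0.001, 0.002, -1.0]]
wrist_force: [0.1, -0.8, 0.7]
gripper_width: 0.005
gripper_force: 0.0
```

>>> {"method": "servo_tool", "body": {
  "commands": [
    [[1, 0, 0, 0, 0, 0, 0.14], [1, 0, 0, 0, 0, 0, 0.28], [1, 0, 0, 0, 0, 0, 0.42], [1, 0, 0, 0, 0, 0, 0.56], [1, 0, 0, 0, 0, 0, 0.7]]
  ]
}}

```text
time_s: 6.85
tcp_pos: [0.5638, 0.058, 0.3041]
ee_rot: [[-0.011, -1.0, -0.003], [-1.0, 0.011, -0.001], [0.001, 0.003, -1.0]]
wrist_force: [-0.0, 1.1, -0.4]
gripper_width: 0.006
gripper_force: 0.0
```

```bash
cat >> h.py <<'E'
def plan2(pts,a=.6):
    """tool x = jig -y, leaned by a so that the fingers point down and to jig +y"""
    from station import r
    s=r.sense();R=s["ee_rot"];c,si=np.cos(P[2]),np.sin(P[2])
    Rj=np.array([[c,-si,0],[si,c,0],[0,0,1]])
    Rt=Rj@np.c_[[0,-np.cos(a),-np.sin(a)],[-1,0,0],[0,np.sin(a),-np.cos(a)]]
    print("t",s["time_s"],"jig tcp",np.round(Ji(P,s["tcp_pos"]),1),"Fjig",np.round(Rj.T@s["wrist_force"],1))
    print("rot",np.round(Ro.from_matrix(R.T@Rt).as_rotvec(),3))
    for X in pts: print(X,np.round(1000*R.T@(J(P,X)[0]-s["tcp_pos"]),1))
E
python3 -c "
from h import *
plan2([],0);plan2([(-22,30,300),(-22,30,187)])"
```

```text
t 6.85 jig tcp [-24.6  24.9 304.1] Fjig [-0.2  1.1 -0.4]
rot [ 0.003 -0.001  0.166]
t 6.85 jig tcp [-24.6  24.9 304.1] Fjig [-0.2  1.1 -0.4]
rot [ 0.052 -0.599  0.16 ]
(-22, 30, 300) [-4.6 -3.4  4.1]
(-22, 30, 187) [ -4.7  -3.7 117.1]
```

>>> {"method": "servo_tool", "body": {
  "commands": [
    [[1, -1, -1, 1, 0.01, -0.12, 0.03], [1, -2, -2, 2, 0.02, -0.24, 0.06], [1, -3, -3, 3, 0.03, -0.36, 0.1], [1, -4, -3, 4, 0.042, -0.48, 0.13], [1, -5, -3, 4, 0.052, -0.599, 0.16]]
  ]
}}

```text
time_s: 7.35
tcp_pos: [0.5671, 0.0631, 0.3009]
ee_rot: [[-0.14, -0.985, 0.098], [-0.81, 0.171, 0.56], [-0.569, -0.001, -0.822]]
wrist_force: [-0.4, 0.5, -1.0]
gripper_width: 0.002
gripper_force: 0.0
```

```bash
python3 -c "
from h import *
plan2([(-22,30,300),(-22,35,187),(-22,55,187),(-22,81,194)])"
```

```text
t 7.35 jig tcp [-22.2  30.5 300.9] Fjig [-0.5  0.4 -1. ]
rot [0.001 0.005 0.004]
(-22, 30, 300) [ 1.  -0.2  0.4]
(-22, 35, 187) [61.1 -0.1 96.2]
(-22, 55, 187) [ 4.470e+01 -1.000e-01  1.076e+02]
(-22, 81, 194) [ 19.3  -0.3 116.6]
```

>>> {"method": "servo_tool", "body": {
  "commands": [
    [[1, 15, 0, 24, 0, 0, 0], [1, 30, 0, 48, 0, 0, 0], [1, 46, 0, 72, 0, 0, 0], [1, 61, 0, 96, 0, 0, 0], [1, 61, 0, 96, 0, 0, 0]]
  ]
}}

```text
time_s: 7.85
tcp_pos: [0.5652, 0.0669, 0.1825]
ee_rot: [[-0.146, -0.985, 0.089], [-0.813, 0.171, 0.557], [-0.564, 0.009, -0.826]]
wrist_force: [-0.9, 0.4, -0.5]
gripper_width: 0.006
gripper_force: 0.0
```

>>> {"method": "servo_tool", "body": {
  "commands": [
    [[1, -3, 0, 2, 0, 0, 0], [1, -7, 0, 5, 0, 0, 0], [1, -10, 0, 7, 0, 0, 0], [1, -14, 0, 9.5, 0, 0, 0], [1, -18, 0, 12, 0, 0, 0]]
  ]
}}

```text
time_s: 8.35
tcp_pos: [0.5722, 0.0887, 0.189]
ee_rot: [[-0.138, -0.986, 0.099], [-0.813, 0.17, 0.557], [-0.565, -0.004, -0.825]]
wrist_force: [-0.6, -1.9, 0.3]
gripper_width: 0.008
gripper_force: 1.4
```

Run:
```python
from h import *
from station import r
import cv2
plan2([(-22,60,188),(-22,81,194)])
a=r.capture("top")["pixels"][130:250,210:370,::-1];b=r.capture("side")["pixels"][110:270,240:400,::-1]
a=cv2.resize(a,(400,300));b=cv2.resize(b,(400,400))[:300]
cv2.imwrite("pics/p4.png",np.hstack([a,b]))
```

```text
t 8.35 jig tcp [-21.7  56.6 189. ] Fjig [-0.3 -2.   0.3]
rot [0.    0.001 0.007]
(-22, 60, 188) [-2.2  0.3  2.8]
(-22, 81, 194) [-22.9   0.1   9.7]
```

View pics/p4.png

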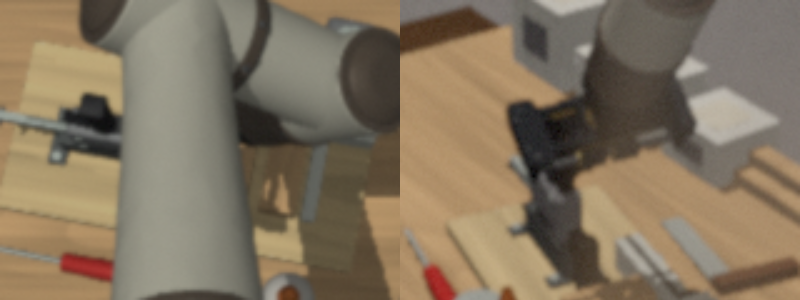

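The finger is on the trigger front with a light contact of about 2 N (hand at crop (555,130)) and clear of the handle. First pull follows.

>>> {"method": "servo_tool", "body": {
  "commands": [
    [[1, -5, 0, 2.5, 0, 0, 0], [1, -10, 0, 5, 0, 0, 0], [1, -15, 0, 7, 0, 0, 0], [1, -19, 0, 8.5, 0, 0, 0], [1, -22, 0, 9.5, 0, 0, 0]]
  ]
}}

```text
time_s: 8.95
tcp_pos: [0.576, 0.1099, 0.193]
ee_rot: [[-0.139, -0.985, 0.098], [-0.815, 0.17, 0.554], [-0.563, -0.003, -0.826]]
wrist_force: [-1.0, -5.5, 0.5]
gripper_width: 0.002
gripper_force: 3.0
```

Run:
```python
from h import *
plan2([(-22,81,194),(-22,50,186)])
```

```text
t 8.95 jig tcp [-21.6  78.2 193. ] Fjig [-0.1 -5.6  0.5]
rot [ 0.    -0.002  0.006]
(-22, 81, 194) [-2.9  0.3  0.7]
(-22, 50, 186) [ 27.3   0.5 -10.1]
```

>>> {"method": "servo_tool", "body": {
  "commands": [
    [[1, -1, 0, 0.5, 0, 0, 0], [1, -2, 0, 1, 0, 0, 0], [1, -3, 0, 1.5, 0, 0, 0], [1, -4, 0, 2, 0, 0, 0], [1, -4, 0, 2, 0, 0, 0]]
  ]
}}

```text
time_s: 9.45
tcp_pos: [0.5769, 0.115, 0.1936]
ee_rot: [[-0.139, -0.985, 0.099], [-0.814, 0.17, 0.556], [-0.564, -0.003, -0.826]]
wrist_force: [-0.7, -5.5, 1.2]
gripper_width: 0.01
gripper_force: 2.3
```

Run:
```python
from h import *
plan2([(-22,81,194),(-22,50,186)])
```

```text
t 9.45 jig tcp [-21.7  83.4 193.6] Fjig [ 0.3 -5.6  1.2]
rot [ 0.    -0.     0.006]
(-22, 81, 194) [ 1.7  0.3 -1.7]
(-22, 50, 186) [ 31.8   0.5 -12.6]
```

>>> {"method": "servo_tool", "body": {
  "commands": [
    [[1, -1, 0, 0.5, 0, 0, 0], [1, -2, 0, 1, 0, 0, 0], [1, -2.5, 0, 1.3, 0, 0, 0], [1, -3, 0, 1.5, 0, 0, 0], [1, -3, 0, 1.5, 0, 0, 0]]
  ]
}}

```text
time_s: 9.95
tcp_pos: [0.5771, 0.1161, 0.1937]
ee_rot: [[-0.139, -0.985, 0.098], [-0.816, 0.17, 0.553], [-0.561, -0.003, -0.828]]
wrist_force: [-2.6, -11.2, 4.1]
gripper_width: 0.003
gripper_force: 5.8
```

Run:
```python
from h import *
plan2([(-22,81,194),(-22,50,186)])
```

```text
t 9.95 jig tcp [-21.6  84.4 193.7] Fjig [ -0.6 -11.5   4.1]
rot [ 0.    -0.004  0.006]
(-22, 81, 194) [ 2.6  0.4 -2.2]
(-22, 50, 186) [ 32.8   0.6 -13. ]
```

The trigger's full-pull stop is at TCP y≈84 mm, and the first stroke is done. Now I release and make stroke 2.

>>> {"method": "servo_tool", "body": {
  "commands": [
    [[1, 9, 0, -4, 0, 0, 0], [1, 18, 0, -7, 0, 0, 0], [1, 27, 0, -11, 0, 0, 0], [1, 35, 0, -14, 0, 0, 0], [1, 35, 0, -14, 0, 0, 0]]
  ]
}}

```text
time_s: 10.45
tcp_pos: [0.5708, 0.082, 0.1851]
ee_rot: [[-0.141, -0.985, 0.098], [-0.813, 0.171, 0.557], [-0.565, -0.001, -0.825]]
wrist_force: [-0.4, 0.4, -0.1]
gripper_width: 0.004
gripper_force: 0.0
```

>>> {"method": "servo_tool", "body": {
  "commands": [
    [[1, -4, 0, 2, 0, 0, 0], [1, -8, 0, 4, 0, 0, 0], [1, -12, 0, 6, 0, 0, 0], [1, -16, 0, 7, 0, 0, 0], [1, -20, 0, 8.5, 0, 0, 0]]
  ]
}}

```text
time_s: 10.95
tcp_pos: [0.5747, 0.1028, 0.1902]
ee_rot: [[-0.138, -0.986, 0.098], [-0.815, 0.169, 0.554], [-0.563, -0.004, -0.826]]
wrist_force: [-0.6, -5.6, 2.0]
gripper_width: 0.004
gripper_force: 2.7
```

>>> {"method": "servo_tool", "body": {
  "commands": [
    [[1, -3, 0, 1.3, 0, 0, 0], [1, -6, 0, 2.5, 0, 0, 0], [1, -9, 0, 3.5, 0, 0, 0], [1, -11, 0, 4, 0, 0, 0], [1, -11, 0, 4, 0, 0, 0]]
  ]
}}

```text
time_s: 11.45
tcp_pos: [0.5767, 0.1147, 0.1927]
ee_rot: [[-0.138, -0.985, 0.098], [-0.814, 0.17, 0.556], [-0.564, -0.003, -0.826]]
wrist_force: [1.7, -3.8, -1.4]
gripper_width: 0.005
gripper_force: 2.1
```

Run:
```python
from h import *
plan2([(-22,84,194),(-22,50,186)])
from station import r
import cv2
a=r.capture("top")["pixels"];cv2.imwrite("pics/x_top.png",a[:,:,::-1])
```

```text
t 11.45 jig tcp [-21.8  83.1 192.7] Fjig [ 2.4 -3.4 -1.4]
rot [ 0.001 -0.     0.007]
(-22, 84, 194) [-1.5  0.2 -0.6]
(-22, 50, 186) [ 31.1   0.4 -13.1]
```

>>> {"method": "servo_tool", "body": {
  "commands": [
    [[1, 8, 0, -3, 0, 0, 0], [1, 16, 0, -6, 0, 0, 0], [1, 24, 0, -9, 0, 0, 0], [1, 31, 0, -12.5, 0, 0, 0], [1, 31, 0, -12.5, 0, 0, 0]]
  ]
}}

```text
time_s: 12.0
tcp_pos: [0.5709, 0.0818, 0.1854]
ee_rot: [[-0.14, -0.985, 0.098], [-0.813, 0.171, 0.557], [-0.565, -0.002, -0.825]]
wrist_force: [0.1, -0.9, 0.5]
gripper_width: 0.004
gripper_force: 0.0
```

>>> {"method": "servo_tool", "body": {
  "commands": [
    [[1, -4, 0, 2, 0, 0, 0], [1, -8, 0, 4, 0, 0, 0], [1, -12, 0, 6, 0, 0, 0], [1, -16, 0, 7, 0, 0, 0], [1, -19, 0, 8, 0, 0, 0]]
  ]
}}

```text
time_s: 12.5
tcp_pos: [0.5745, 0.1016, 0.19]
ee_rot: [[-0.138, -0.986, 0.098], [-0.815, 0.169, 0.554], [-0.563, -0.004, -0.827]]
wrist_force: [-0.7, -6.3, 1.9]
gripper_width: 0.003
gripper_force: 2.8
```

Run:
```python
from h import *
plan2([(-22,84,194)])
```

```text
t 12.5 jig tcp [-21.6  69.7 190. ] Fjig [ 0.4 -6.3  1.9]
rot [ 0.    -0.002  0.007]
(-22, 84, 194) [-14.    0.3   4.7]
```

>>> {"method": "servo_tool", "body": {
  "commands": [
    [[1, -1.2, 0, 0.5, 0, 0, 0], [1, -2.4, 0, 1, 0, 0, 0], [1, -3.6, 0, 1.5, 0, 0, 0], [1, -4.8, 0, 2, 0, 0, 0], [1, -6, 0, 2.3, 0, 0, 0]]
  ]
}}

```text
time_s: 13.0
tcp_pos: [0.5756, 0.1078, 0.1915]
ee_rot: [[-0.138, -0.986, 0.098], [-0.815, 0.169, 0.555], [-0.563, -0.004, -0.826]]
wrist_force: [-1.0, -6.6, 0.5]
gripper_width: 0.003
gripper_force: 3.2
```

>>> {"method": "servo_tool", "body": {
  "commands": [
    [[1, -1.2, 0, 0.4, 0, 0, 0], [1, -2.4, 0, 0.8, 0, 0, 0], [1, -3.6, 0, 1.2, 0, 0, 0], [1, -4.8, 0, 1.6, 0, 0, 0], [1, -6, 0, 2, 0, 0, 0]]
  ]
}}

```text
time_s: 13.5
tcp_pos: [0.5766, 0.1138, 0.1927]
ee_rot: [[-0.139, -0.985, 0.098], [-0.815, 0.17, 0.555], [-0.563, -0.003, -0.826]]
wrist_force: [-0.1, -5.3, -0.7]
gripper_width: 0.005
gripper_force: 2.6
```

Run:
```python
from h import *
plan2([(-22,84,194)])
from station import r
import cv2
a=r.capture("top")["pixels"][130:250,210:370,::-1];b=r.capture("side")["pixels"][160:270,260:400,::-1]
cv2.imwrite("pics/p5.png",np.hstack([cv2.resize(a,(400,300)),cv2.resize(b,(382,300))]))
```

```text
t 13.5 jig tcp [-21.7  82.2 192.7] Fjig [ 0.8 -5.3 -0.7]
rot [ 0.001 -0.002  0.006]
(-22, 84, 194) [-2.3  0.3 -0.1]
```

View pics/p5.png

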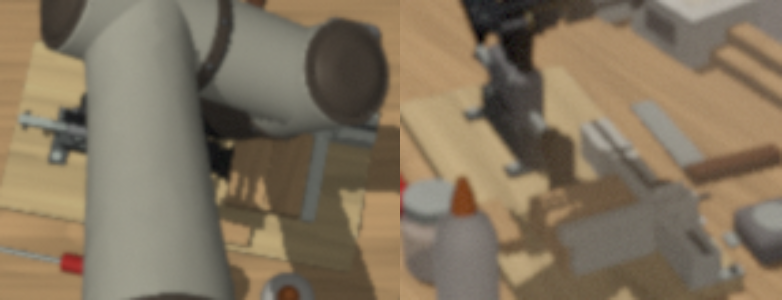

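The pieces (crop x 232–300) are now nearly closed against the stop at about x=310, and the jaw head at (222,158) is touching. Stroke 4 will be slow, watching the force.

>>> {"method": "servo_tool", "body": {
  "commands": [
    [[1, 8, 0, -3, 0, 0, 0], [1, 16, 0, -6, 0, 0, 0], [1, 24, 0, -9, 0, 0, 0], [1, 30, 0, -12, 0, 0, 0], [1, 30, 0, -12, 0, 0, 0]]
  ]
}}

```text
time_s: 14.1
tcp_pos: [0.571, 0.0831, 0.1857]
ee_rot: [[-0.14, -0.985, 0.098], [-0.813, 0.171, 0.557], [-0.566, -0.002, -0.825]]
wrist_force: [1.5, 1.3, 0.1]
gripper_width: 0.006
gripper_force: 0.0
```

>>> {"method": "servo_tool", "body": {
  "commands": [
    [[1, -3, 0, 1.5, 0, 0, 0], [1, -5, 0, 2.5, 0, 0, 0], [1, -7, 0, 3.5, 0, 0, 0], [1, -9, 0, 4, 0, 0, 0], [1, -10, 0, 4.5, 0, 0, 0]]
  ]
}}

```text
time_s: 14.6
tcp_pos: [0.573, 0.0933, 0.1883]
ee_rot: [[-0.138, -0.986, 0.098], [-0.815, 0.169, 0.555], [-0.563, -0.004, -0.826]]
wrist_force: [-0.8, -5.1, 2.0]
gripper_width: 0.005
gripper_force: 2.4
```

Run:
```python
from h import *
plan2([(-22,84,194)])
```

```text
t 14.6 jig tcp [-21.7  61.3 188.3] Fjig [ 0.1 -5.2  2. ]
rot [ 0.001 -0.002  0.007]
(-22, 84, 194) [-22.    0.2   8. ]
```

>>> {"method": "servo_tool", "body": {
  "commands": [
    [[1, -1, 0, 0.4, 0, 0, 0], [1, -2, 0, 0.8, 0, 0, 0], [1, -3, 0, 1.2, 0, 0, 0], [1, -4, 0, 1.6, 0, 0, 0], [1, -4, 0, 1.6, 0, 0, 0]]
  ]
}}

```text
time_s: 15.1
tcp_pos: [0.5737, 0.0971, 0.1894]
ee_rot: [[-0.138, -0.986, 0.098], [-0.815, 0.169, 0.554], [-0.563, -0.004, -0.826]]
wrist_force: [-2.8, -7.3, 2.8]
gripper_width: 0.002
gripper_force: 3.0
```

>>> {"method": "servo_tool", "body": {
  "commands": [
    [[1, -1, 0, 0.4, 0, 0, 0], [1, -2, 0, 0.8, 0, 0, 0], [1, -3, 0, 1.2, 0, 0, 0], [1, -4, 0, 1.6, 0, 0, 0], [1, -4, 0, 1.6, 0, 0, 0]]
  ]
}}

```text
time_s: 15.6
tcp_pos: [0.5744, 0.1005, 0.1904]
ee_rot: [[-0.138, -0.986, 0.098], [-0.816, 0.169, 0.554], [-0.562, -0.004, -0.827]]
wrist_force: [-2.9, -9.0, 3.9]
gripper_width: 0.006
gripper_force: 4.1
```

>>> {"method": "servo_tool", "body": {
  "commands": [
    [[1, -1, 0, 0.4, 0, 0, 0], [1, -2, 0, 0.8, 0, 0, 0], [1, -3, 0, 1.2, 0, 0, 0], [1, -4, 0, 1.6, 0, 0, 0], [1, -4, 0, 1.6, 0, 0, 0]]
  ]
}}

```text
time_s: 16.1
tcp_pos: [0.575, 0.1039, 0.1914]
ee_rot: [[-0.137, -0.986, 0.098], [-0.816, 0.169, 0.553], [-0.561, -0.004, -0.828]]
wrist_force: [-2.9, -11.4, 4.2]
gripper_width: 0.003
gripper_force: 5.3
```

Run:
```python
from h import *
plan2([(-22,84,194)])
```

```text
t 16.1 jig tcp [-21.6  72.1 191.4] Fjig [ -0.8 -11.7   4.2]
rot [ 0.    -0.004  0.008]
(-22, 84, 194) [-11.4   0.3   4.5]
```

>>> {"method": "servo_tool", "body": {
  "commands": [
    [[1, -1, 0, 0.4, 0, 0, 0], [1, -2, 0, 0.8, 0, 0, 0], [1, -3, 0, 1.2, 0, 0, 0], [1, -4, 0, 1.6, 0, 0, 0], [1, -4, 0, 1.6, 0, 0, 0]]
  ]
}}

```text
time_s: 16.6
tcp_pos: [0.5756, 0.1073, 0.1922]
ee_rot: [[-0.138, -0.986, 0.098], [-0.817, 0.169, 0.552], [-0.56, -0.004, -0.828]]
wrist_force: [-3.6, -12.5, 5.3]
gripper_width: 0.009
gripper_force: 6.4
```

Run:
```python
from h import *
plan2([(-22,84,194)])
from station import r
import cv2
a=r.capture("top")["pixels"][165:225,280:370,::-1];b=r.capture("side")["pixels"][190:270,300:400,::-1]
cv2.imwrite("pics/p6.png",np.hstack([cv2.resize(a,(450,300),interpolation=2),cv2.resize(b,(345,300),interpolation=2)]))
```

```text
t 16.6 jig tcp [-21.6  75.5 192.2] Fjig [ -1.3 -12.9   5.3]
rot [ 0.    -0.005  0.008]
(-22, 84, 194) [-8.   0.4  3.2]
```

View pics/p6.png

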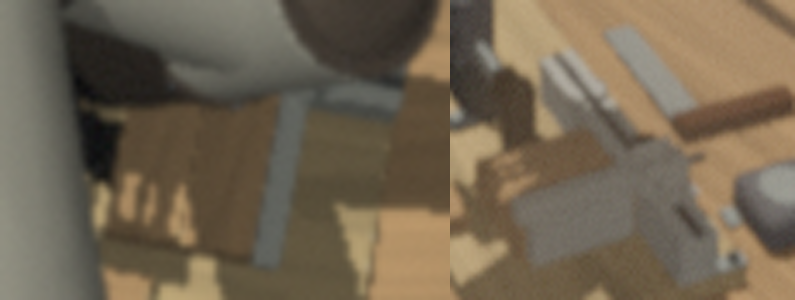

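The joint is shut: the pieces fill crop x 115–270 up against the stop arm. Force is about 13–14 N, so I'll ease on slightly.

>>> {"method": "servo_tool", "body": {
  "commands": [
    [[1, -0.5, 0, 0.2, 0, 0, 0], [1, -1, 0, 0.4, 0, 0, 0], [1, -1.5, 0, 0.6, 0, 0, 0], [1, -2, 0, 0.8, 0, 0, 0], [1, -2, 0, 0.8, 0, 0, 0]]
  ]
}}

```text
time_s: 17.2
tcp_pos: [0.5759, 0.1089, 0.1925]
ee_rot: [[-0.138, -0.986, 0.098], [-0.817, 0.169, 0.551], [-0.56, -0.004, -0.829]]
wrist_force: [-2.5, -14.5, 4.7]
gripper_width: 0.003
gripper_force: 7.1
```

>>> {"method": "servo_tool", "body": {
  "commands": [
    [[1, 0, 0, 0, 0, 0, 0], [1, 0, 0, 0, 0, 0, 0], [1, 0, 0, 0, 0, 0, 0], [1, 0, 0, 0, 0, 0, 0], [1, 0, 0, 0, 0, 0, 0]]
  ]
}}

```text
time_s: 17.7
tcp_pos: [0.5759, 0.1088, 0.1925]
ee_rot: [[-0.138, -0.986, 0.098], [-0.817, 0.169, 0.551], [-0.56, -0.004, -0.829]]
wrist_force: [-4.4, -14.5, 4.9]
gripper_width: 0.004
gripper_force: 7.1
```

Run:
```python
from h import *
plan2([(-22,84,194)])
```

```text
t 17.7 jig tcp [-21.6  77.1 192.5] Fjig [ -1.8 -15.1   4.9]
rot [ 0.    -0.006  0.008]
(-22, 84, 194) [-6.6  0.4  2.6]
```

Pull force is 15 N, steady, and the trigger is short of its stop. Handing in.

```bash
python3 -c "
from station import r
print(r.finish_job())"
```

```text
the job is handed in; nothing more can be done
None
```

I flipped the stop down level across the board and pumped the jaw until the pieces were shut against it. I handed the job in at about 18 s with the trigger still held at a steady 15 N, which by your figures is about 30 N at the pad; I couldn't measure pad force directly, and the hand-in gave no verdict.

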